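# Carry a well plate on a paddle to the microscope stage

### The arm

A 6-joint arm with a two-finger parallel gripper is mounted at the origin on the work surface. World frame = base frame: x ahead of the robot, y to its left, z up, the work surface at z = 0. Lengths are in m, angles in rad, forces in N, time in s.
With the tool pointing down it reaches from about 0.225 to 0.875 m from the base axis. Payload 3.4 kg.
Tool frame: the origin (TCP) lies midway between the tips of the shut fingers; the grasp point (between the pads) lies 19 mm behind it; x points along the fingers, y is the direction in which the jaws open and shut, and the axes are right-handed (so a half turn about x gives the same grasp; the last joint's range is limited). The gripper opens to 85 mm and grips with 20 to 120 N. Pads are 22 mm wide; open, the fingers measure 114 mm over their backs; the gripper's body (76 mm by 85 mm) begins 54 mm behind the grasp point. The pads swing forward as they close: fully open they stand 13 mm farther back than shut.
Start: joints at [-1.278, 0.276, 1.505, -0, 1.361, -0.121], TCP at [0.231, -0.527, 0.2] pointing down, gripper open.
Joint ranges: [-2.89, 2.89], [-0.75, 2.08], [0.22, 2.7], [-1.18, 4.32], [0.11, 2.71], [-2.7, 2.7]. Speed limits (rad/s): [2.57, 2.57, 3.14, 3.14, 3.14, 3.14].

### API

Orientations are given as a unit quaternion [w, x, y, z].
In Python, from rig import manip, get_image, get_calibration, ticket gives the robot as it stands. The module is installed in compiled form; this text tells all that it offers.
- The arm moves only by the tool arm_command, never from a script. Its argument "series" is text: rows parted by semicolons, each of 7 numbers parted by spaces: the shift along the tool's x, y, z in units of 0.1 m (1.0 is 0.1 m), then the turn, a rotation vector about the tool's x, y, z in units of pi rad (1.0 is pi rad), then the opening, from -1 (shut) to 1 (fully open), so that 0 is half open. In form: tx ty tz rx ry rz claw; .... A call has 1 to 12 rows; each row shifts and turns the commanded pose from where the row before left it, along the tool's axes as they then stand; what a row does not reach is not made up. A row lasts 1/12 s, in which the tool goes at most 41.7 mm and 7.16 degrees, less where a joint would pass 70% of its speed; a pose out of reach is approached as far as the arm can. A call with a number of a shift or a turn outside -1 to 1 is refused whole. A call with a gripper value outside its range is refused whole. The fingers move at their own pace and stop on an object; "squeeze" is the grip in N (left out, the last holds). Time passes only in rows, so rows that do not move let the fingers close. It gives the time, the measured TCP pose, the force and the opening at its end, in the units of the state.
- manip.get_state(): the state, without advancing time (a new reading comes with each control period).
- get_image(name): name is "side" or "top"; returns the picture (384x512x3 uint8, red, green, blue); there is no depth.
- get_calibration(name): a dict with "fx", "fy", "cx", "cy" (pixels), "D" ([k1, k2, p1, p2, k3] as OpenCV has them; the pictures are not rectified), "cam_to_world" (4x4, takes a point from camera to world coordinates). Camera axes: x right, y down, z forward; pixel columns grow to the right and rows downward; lengths in m; the calibration is good to about 2 mm. A picture is of the moment at which its call begins. get_calibration takes no time and is no camera call.
- ticket.sign_off(): hands the job in, once; it reports no verdict.
The state is a dict: "clock": time; "qpos": joint angles; "qd": joint speeds; "effort": joint torques, N m; "position": TCP position; "ee_rot": TCP orientation; "contact_force": force on the tool from outside, world axes, zero at the start; "moment": the same for the moment, N m; "width": finger opening in m.
Only numpy, scipy, OpenCV 4.12 (cv2) and the standard library are available. Lean on these libraries where they do the work, as an engineer would, in place of code of your own. Each camera call takes 0.05 s, during which the arm holds its last target. There are 200 camera calls.

### The job

A well plate lies loose on the flat blade of the transfer paddle on its stand: pick up the paddle by its leaning orange handle and carry the plate, level and only resting on the blade, in under the microscope's lamp head. Lower the blade through the slot of the stage so that the plate settles gently, flat and square, in the stage pocket, then draw the blade out from under it and lay the paddle back flat on its stand as it lay before. Do not touch the plate with the gripper or the arm, do not tip it, and leave the flask, tip box and bottle where they are.

Things in the scene. Friction and masses are not known exactly. Their poses are not given: they have to be found in the camera images.
- paddle: loose steel paddle, 120 g. Origin: centre of the blade's underside; x to the blade's tip, z up. Blade 90 (x) x 50 (y) x 4 mm; a 30 mm wide neck runs back to x=-90. Orange handle: flat-sided bar 14 mm thick (y), 26 wide, 85 long, rising from the neck at x=-78, leaning back (to -x) 28 deg from vertical; top end at x=-118, z=83. Grip firmly (40 N or more) or the blade may sag
- handle (a point): grip point on the handle's middle line, 53 mm up along it from the neck: x=-103, y=0, z=55 mm in the paddle's frame; axes as the paddle's. Grip across the 14 mm thickness (along y) with the fingers pointing down along the handle's lean, about 28 degrees from vertical
- plate: white well plate with red and yellow wells, a flat block 85 (x) x 127 (y) x 16 mm high, about 75 g, lying loose across the paddle's blade, its long side across the blade (roughly centred, up to 5 mm and 5 degrees off). Origin: centre of its underside; z up
- stand: fixed white stand with a flat blue top, 110 mm above the table, x=-90 to +50, y=-37 to +37 mm, on which the paddle lies. Origin on the table; z up. At the start the paddle's origin is within 6 mm (x and y) of the stand's and its x axis within 5 degrees of the stand's x
- pocket (a point): centre of the stage pocket, at ledge height (150 mm above the table). x points away from the loading side (load from -x to +x), z up. Plate's long side along y. Pocket 91 (x) x 133 (y) mm; rims up to 11 mm high, upper part sloped 45 deg. Ledges |y|=40 to 67 mm; between them a slot for the blade, 80 wide, open to the front, free to 40 mm below the ledges, closed beyond x=+65. Stage front edge x=-55
- microscope: fixed inverted microscope, 300 mm long (y), 420 high; origin on the table below the pocket; axes as the pocket's. Black lamp head over the pocket: x=-78 to +48, |y|<50, z from 250 mm up: keep the gripper in front of it, leaning back. Lens under it down to z=227, radius 30. Pillar at y=-105 to -150 and eyepieces at y=+70 to +185 (to z=265) close the sides: come in from -x
- flask: lying clear culture flask with an orange cap, 70 x 140 x 34 mm, bystander; origin at its underside
- tip_box: blue pipette tip box with a clear lid, 124 x 89 x 90 mm, bystander; origin at its underside
- medium: amber bottle with a blue cap, 66 mm diameter, 150 mm high, bystander; origin at its underside
Not all that is in view belongs to the job. What is shaped like the paddle but red is not meant.

How it is judged:
On the way, in this order (a step that is already met when the one before it is completed fails the run):
1. the plate rides on the paddle's blade, clear of the stand (contact force between paddle and stand below 0.01 N and contact force between plate and paddle above 0.1 N and height (world z) of plate above 0.135 m), for 0.3 s.
2. the plate, still on the blade, is over the stage pocket (horizontal distance between plate and pocket below 0.012 m and contact force between plate and paddle above 0.1 N and z of plate in the frame of pocket above 0.003 m), for 0.1 s.
3. the plate lies in the pocket and no longer touches the paddle (horizontal distance between plate and pocket below 0.006 m and z of plate in the frame of pocket below 0.002 m and contact force between plate and paddle below 0.01 N), for 0.2 s.
At the end, for the whole second after the job is handed in: The plate rests in the stage pocket: within 6 mm of its centre, down on the ledges (2 mm), level within 0.04 rad and square within 0.08 rad; the paddle lies at rest flat on its stand, within 25 mm and 0.35 rad of the stand's own frame and with its handle up; both released (horizontal distance between plate and pocket below 0.006 m and z of plate in the frame of pocket between -0.002 and 0.002 m and angle between plate's own z axis and vertical below 0.04 rad and angle between the x axis of plate and the x axis of pocket, either way round below 0.08 rad and linear speed of each of plate, paddle below 0.01 m/s and z of paddle in the frame of stand between 0.107 and 0.113 m and horizontal distance between paddle and stand below 0.025 m and angle between the x axis of paddle and the x axis of stand, either way round below 0.35 rad and angle between paddle's own z axis and vertical below 0.05 rad and contact force between paddle and stand above 0.1 N); the robot touches nothing.
It fails at once if the gripper or arm touches the plate (contact force between any of the fingers, the arm and plate above 0.5 N).
It fails at once if the plate is tipped by more than about 11 degrees (angle between plate's own z axis and vertical above 0.2 rad).
It fails at once if the plate is banged or pressed hard (over 20 N) against the microscope (contact force between plate and microscope above 20 N).
It fails at once if the flask, tip box or bottle is moved by more than 15 mm (distance of any of flask, tip_box, medium from where it was at the start of the episode above 0.015 m).
It also fails if it takes over 72 s, if anything falls off the work surface, if the arm or the gripper's body presses on something with over 40 N, if the wrist force passes 120 N, or if a joint passes its speed limit or range.

## Working session

There is one attempt and no reset: what is moved stays moved. The work goes in short steps, Python scripts to look and compute and a tool call to move; the robot and the scene stay as the last step left them, time stands still between calls to the robot, and variables do not carry over. Pictures are saved under pics/ and viewed, about 8 in all and at most 12, crops included, and the job is handed in when it is done.

Besides the shell and the picture viewer there is one more tool, called as a command line: name --argument value ..., lists and objects as JSON in quotes. arm_command: Moves the arm, as the interface text tells. Shifts and turns lie within -1 to 1; 1 stands for 0.1 m of shift or pi rad of turn. Its arguments: {"type":"object","properties":{"series":{"type":"string"},"squeeze":{"type":"number"}},"required":["series"]}

```bash
mkdir -p pics; ls; cat > h.py <<'E'
import numpy as np, cv2
from rig import manip, get_image, get_calibration, ticket
def cal(n):
    c=get_calibration(n); K=np.array([[c['fx'],0,c['cx']],[0,c['fy'],c['cy']],[0,0,1]]); return K,np.array(c['D'],float),np.array(c['cam_to_world'])
def ray(n,uv):
    K,D,T=cal(n); p=cv2.undistortPoints(np.array(uv,float).reshape(-1,1,2),K,D).reshape(-1,2)
    d=np.c_[p,np.ones(len(p))]@T[:3,:3].T; return T[:3,3],d
def onz(n,uv,z):
    o,d=ray(n,uv); return o+d*((z-o[2])/d[:,2])[:,None]
def proj(n,P):
    K,D,T=cal(n); Ti=np.linalg.inv(T); r=cv2.Rodrigues(Ti[:3,:3])[0]
    return cv2.projectPoints(np.array(P,float).reshape(-1,1,3),r,Ti[:3,3],K,D)[0].reshape(-1,2)
def snap(n,f):
    im=get_image(n); cv2.imwrite(f'pics/{f}.png',im[:,:,::-1]); return im
E
python3 - <<'E'
from h import *
for n in('side','top'):
    snap(n,n+'0'); K,D,T=cal(n); print(n,K[0,0],D,T.round(3).tolist())
s=manip.get_state(); print(s)
E
```

```text
pics
side 370.0128060208955 [-0.07654882  0.          0.          0.          0.        ] [[-0.848, -0.313, 0.427, -0.136], [-0.53, 0.527, -0.665, 0.969], [-0.017, -0.79, -0.613, 0.999], [0.0, 0.0, 0.0, 1.0]]
top 494.220123841482 [-0.04000362  0.          0.          0.          0.        ] [[0.02, -0.995, 0.102, 0.278], [-1.0, -0.02, -0.005, 0.013], [0.007, -0.102, -0.995, 2.076], [0.0, 0.0, 0.0, 1.0]]
{'clock': 0.1, 'qpos': array([-1.27800826e+00,  2.76502082e-01,  1.50604623e+00, -1.99885386e-05,
        1.36070194e+00, -1.21009360e-01]), 'qd': array([-0.00104696, -0.00051863, -0.00123174, -0.00026736,  0.00059718,
        0.00054027]), 'effort': array([ 1.15826770e-03, -4.17699623e+01, -2.46405548e+01, -4.46371132e-04,
        5.88315437e-03, -1.33370827e-05]), 'position': array([ 0.23102557, -0.52595132,  0.19952736]), 'ee_rot': array([-0.14467604, -0.69196841, -0.14584263,  0.69208272]), 'contact_force': array([ 0.43200935, -0.50328797, -0.40523693]), 'moment': array([-0.00568204,  0.00257413,  0.00594677]), 'width': 0.08518560685820205}
```

View pics/side0.png

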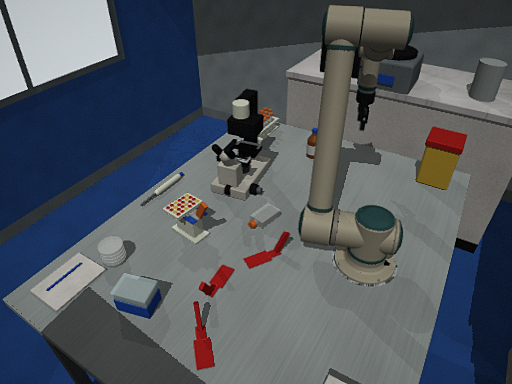

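View pics/top0.png

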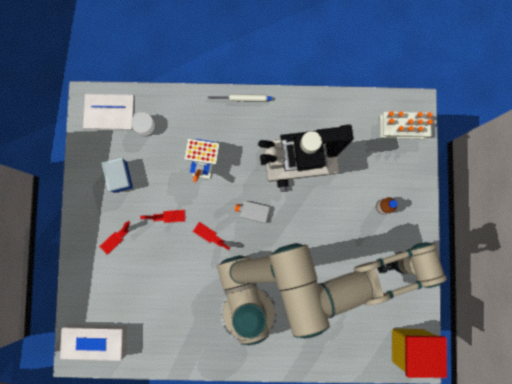

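The top view shows the plate at (202,152) with the orange handle at (197,177). The microscope is at (305,150), with its eyepieces to the left (+y), so it loads from the robot's side. There are four paddle-like candidates: red ones at (116,237), (164,216) and (211,236), and the one under the plate at (200,165). The last is the one meant, because it has the orange handle, carries the plate and sits on the stand. I'll confirm that in an enlarged crop.

```bash
python3 - <<'E'
import cv2,numpy as np
t=cv2.imread('pics/top0.png'); s=cv2.imread('pics/side0.png')
a=cv2.resize(t[125:195,175:245],(400,400),interpolation=cv2.INTER_CUBIC)
b=cv2.resize(t[115:195,255:360][:, :],(400*105//80,400),interpolation=cv2.INTER_CUBIC)[:, :400]
c=cv2.resize(s[185:245,155:215],(400,400),interpolation=cv2.INTER_CUBIC)
d=cv2.resize(s[85:205,200:300],(400,480),interpolation=cv2.INTER_CUBIC)
cv2.imwrite('pics/c1.png',np.hstack([a,c])); 
bb=cv2.resize(t[115:195,255:360],(400,305),interpolation=cv2.INTER_CUBIC)
o=np.zeros((480,800,3),np.uint8); o[:305,:400]=bb; o[:,400:]=d; cv2.imwrite('pics/c2.png',o)
E
```

```text
(no output)
```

View pics/c1.png

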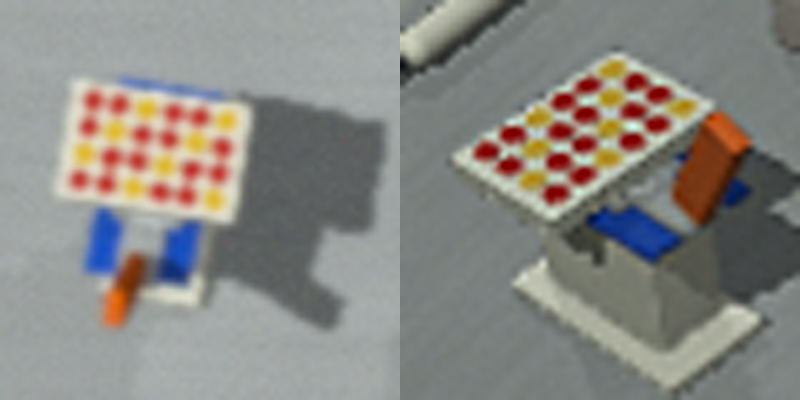

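View pics/c2.png

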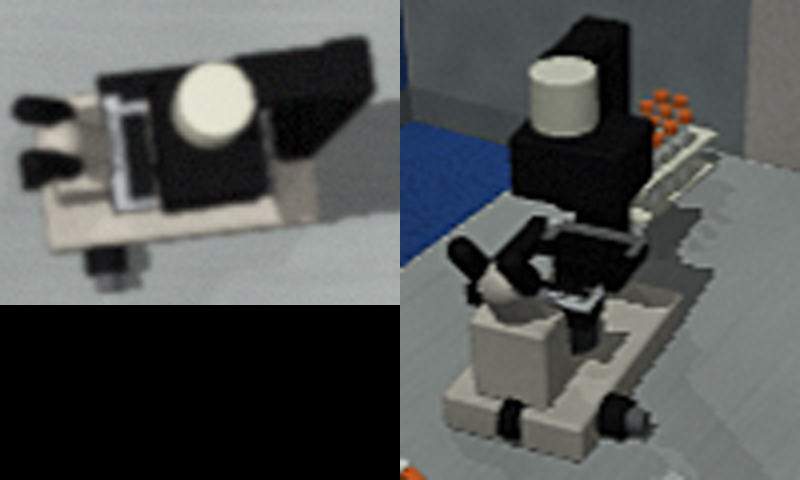

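Confirmed: the orange-handled paddle lies under the plate on the blue-topped stand. Next I'll measure the plate, handle and stand, and make enlarged microscope views with a grid.

```bash
python3 - <<'E'
from h import *
def big(cnts): return max(cnts,key=cv2.contourArea)
def img(n): return cv2.imread(f'pics/{n}0.png')
def mask(n,box,kind,S=6):
    x0,y0,x1,y1=box; c=cv2.resize(img(n)[y0:y1,x0:x1],None,fx=S,fy=S,interpolation=cv2.INTER_CUBIC); h=cv2.cvtColor(c,cv2.COLOR_BGR2HSV)
    H,s,v=[h[...,i].astype(int) for i in range(3)]
    m={'plate':((v>185)&(s<60))|((s>150)&(v>130)&((H<40)|(H>170))),'orange':(s>150)&(v>80)&(H>4)&(H<16),'blue':(s>120)&(H>105)&(H<130)&(v>60)}[kind]
    return (m*255).astype(np.uint8),S
def pts(c,box,S): return (c.reshape(-1,2)+.5)/S-.5+np.array(box[:2])
# plate top
for n,box in(('top',(182,134,222,168)),('side',(155,190,213,222))):
    m,S=mask(n,box,'plate'); m=cv2.morphologyEx(m,cv2.MORPH_CLOSE,np.ones((25,25))); c=big(cv2.findContours(m,0,1)[0])
    W=onz(n,pts(c,box,S),0.130)[:,:2]; r=cv2.minAreaRect((W*1000).astype(np.float32)); print('plate',n,r)
box=(185,165,205,187); m,S=mask('top',box,'orange'); c=big(cv2.findContours(m,0,1)[0]); p=pts(c,box,S); r=cv2.minAreaRect(p.astype(np.float32)); print('handle top',cv2.boxPoints(r).round(1).tolist())
box=(192,200,212,222); m,S=mask('side',box,'orange'); c=big(cv2.findContours(m,0,1)[0]); p=pts(c,box,S); r=cv2.minAreaRect(p.astype(np.float32)); print('handle side',cv2.boxPoints(r).round(1).tolist())
box=(183,130,222,185); m,S=mask('top',box,'blue'); c=np.vstack([k for k in cv2.findContours(m,0,1)[0] if cv2.contourArea(k)>60]); W=onz('top',pts(c,box,S),0.110)[:,:2]; r=cv2.minAreaRect((W*1000).astype(np.float32)); print('stand',r)
def zoom(n,x0,y0,x1,y1,S):
    c=img(n)[y0:y1,x0:x1]; c=cv2.resize(c,None,fx=S,fy=S,interpolation=cv2.INTER_CUBIC); c=(255*(c/255.)**.6).astype(np.uint8)
    for x in range(-(-x0//10)*10,x1,10): cv2.line(c,(int((x-x0+.5)*S),0),(int((x-x0+.5)*S),6),(0,0,255),1); cv2.putText(c,str(x),(int((x-x0+.5)*S),16),0,.35,(0,0,255))
    for y in range(-(-y0//10)*10,y1,10): cv2.line(c,(0,int((y-y0+.5)*S)),(6,int((y-y0+.5)*S)),(0,0,255),1); cv2.putText(c,str(y),(8,int((y-y0+.5)*S)+4),0,.35,(0,0,255))
    return c
cv2.imwrite('pics/z1.png',zoom('top',256,118,358,193,7.8)); cv2.imwrite('pics/z2.png',zoom('side',208,110,282,198,6.8))
E
```

```text
plate top ((648.6551513671875, 202.13467407226562), (129.13070678710938, 93.78178405761719), 81.55724334716797)
plate side ((630.9852905273438, 204.89768981933594), (124.75724029541016, 121.77971649169922), 82.11651611328125)
handle top [[191.8000030517578, 180.1999969482422], [196.6999969482422, 168.8000030517578], [200.39999389648438, 170.39999389648438], [195.5, 181.6999969482422]]
handle side [[193.0, 214.0], [201.39999389648438, 200.60000610351562], [207.89999389648438, 204.6999969482422], [199.5, 218.10000610351562]]
stand ((586.9794311523438, 207.9871826171875), (75.38636016845703, 44.80902862548828), 82.42693328857422)
```

View pics/z1.png

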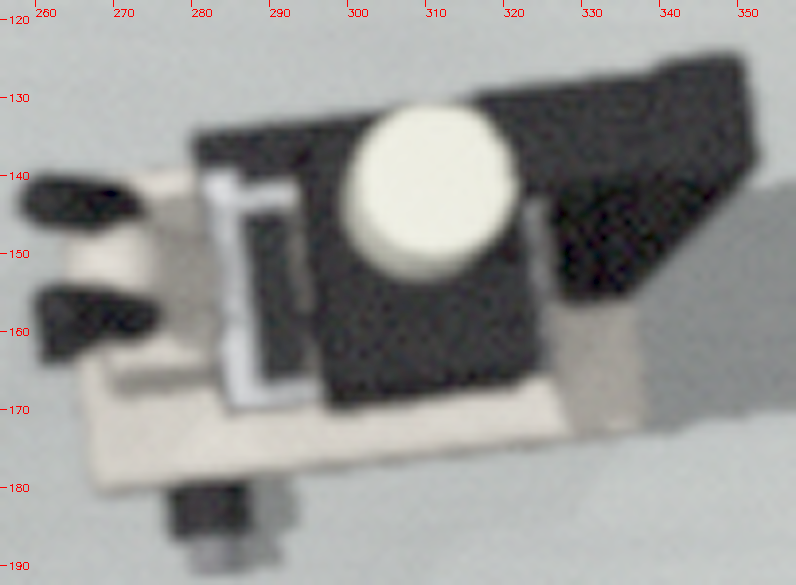

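View pics/z2.png

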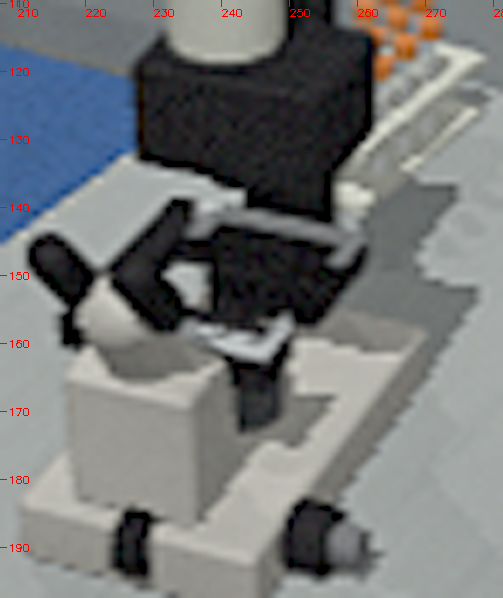

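In the top zoom, the lamp head's lower front-left corner is near (297.2,170) and its right edge near (325.3,166.5). The stage's +y end frame runs (281,139)–(285,170), and the base's front edge (269,180.5)–(325,174.5). The side zoom shows the head's left silhouette at (228,132). I'll compute the microscope pose from several of these features.

```bash
python3 - <<'E'
from h import *
t=cv2.imread('pics/top0.png'); g=cv2.cvtColor(t,cv2.COLOR_BGR2GRAY).astype(np.float32)
def edge(p,q,half=3,n=25,rise=None):
    p,q=np.array(p,float),np.array(q,float); d=(q-p)/np.linalg.norm(q-p); nrm=np.array([-d[1],d[0]]); out=[]
    ss=np.arange(-half,half+.01,.1)
    for a in np.linspace(0,1,n):
        c=p+(q-p)*a; l=c+ss[:,None]*nrm; v=cv2.remap(g,l[:,0].astype(np.float32)[None],l[:,1].astype(np.float32)[None],cv2.INTER_CUBIC)[0]
        v=cv2.GaussianBlur(v[None],(0,0),4)[0]; gr=np.gradient(v); k=np.argmax(np.abs(gr)) if rise is None else np.argmax(gr*rise); out.append(l[k])
    out=np.array(out); vx,vy,x,y=cv2.fitLine(out.astype(np.float32),cv2.DIST_HUBER,0,.01,.01).ravel(); f=np.array([x,y]);dv=np.array([vx,vy])
    r=np.abs((out-f)@np.array([-vy,vx])); 
    e=[f+dv*((z-f)@dv) for z in(p,q)]; return np.array(e),np.median(r)
def inter(a,b):
    A=np.cross([*a[0],1],[*a[1],1]);B=np.cross([*b[0],1],[*b[1],1]);c=np.cross(A,B);return c[:2]/c[2]
def rep(name,e,z):
    W=onz('top',e[0],z); d=W[1]-W[0]; print(name,e[0].round(2).tolist(),'res%.2f'%e[1],W[:,:2].round(4).tolist(),'ang',np.degrees(np.arctan2(d[1],d[0])).round(2))
E={}
for nm,p,q,z in[('headfront',(300,169.6),(322,166.9),.25),('headleft',(296.6,165),(295.3,152),.25),('headright',(325.3,164),(324,152),.33),
  ('stagefront',(287,169.7),(295,168.8),.161),('stageend',(284,166),(281.5,143),.161),('endinner',(288.3,163),(286.8,148),.155),('innerfront',(289.5,166.3),(294,165.8),.155),('innerback',(288,145),(292.5,144.3),.155),('basefront',(271,180.2),(320,174.8),0.0)]:
    E[nm]=edge(p,q,2.5); rep(nm,E[nm],z)
for z in(.25,):
    c=onz('top',[inter(E['headfront'][0],E['headleft'][0])],z)[0]; print('corner',c)
c=onz('top',[inter(E['stagefront'][0],E['stageend'][0])],.161)[0]; print('stage corner',c)
for a in(2,4,5,6):
    R=lambda v:np.array([np.cos(np.radians(a))*v[0]-np.sin(np.radians(a))*v[1],np.sin(np.radians(a))*v[0]+np.cos(np.radians(a))*v[1]])
    c2=onz('top',[inter(E['headfront'][0],E['headleft'][0])],.25)[0][:2]; o=c2-R((-.078,.05)); print(a,'pocket',o)
    P=[[*(o+R(v)),z] for v,z in[((.048,.05),.25),((-.078,.05),.25),((-.078,-.05),.25),((-.055,.066),.161)]]; print(proj('side',P).round(1).tolist())
print(cal('top')[2][:3,3])
E
```

```text
headfront [[300.14, 170.58], [322.07, 167.37]] res0.11 [[0.5622, -0.1823], [0.5761, -0.2644]] ang -80.38
headleft [[296.59, 165.0], [295.19, 152.01]] res0.18 [[0.583, -0.1688], [0.6322, -0.163]] ang 6.63
headright [[326.24, 163.77], [323.34, 152.16]] res0.21 [[0.5764, -0.2672], [0.6184, -0.2566]] ang 14.14
stagefront [[287.07, 170.89], [295.1, 170.4]] res0.05 [[0.5737, -0.1405], [0.5764, -0.172]] ang -85.24
stageend [[285.09, 165.9], [282.88, 142.87]] res0.31 [[0.5934, -0.1325], [0.6851, -0.1227]] ang 6.1
endinner [[288.27, 163.0], [286.68, 148.01]] res0.09 [[0.6062, -0.1453], [0.666, -0.1384]] ang 6.64
innerfront [[289.64, 167.0], [294.06, 166.12]] res0.04 [[0.5903, -0.1509], [0.5942, -0.1683]] ang -77.39
innerback [[287.91, 144.45], [292.4, 143.7]] res0.10 [[0.6804, -0.1431], [0.6838, -0.1608]] ang -79.17
basefront [[270.96, 179.88], [319.87, 173.79]] res0.17 [[0.5587, -0.0855], [0.5892, -0.2931]] ang -81.65
corner [ 0.56033834 -0.17139867  0.25      ]
stage corner [ 0.57325333 -0.13463205  0.161     ]
2 pocket [ 0.6400358  -0.21864605]
[[228.5, 132.2], [254.5, 139.1], [265.8, 129.0], [248.0, 157.9]]
4 pocket [ 0.64163616 -0.21583587]
[[228.0, 132.6], [254.5, 139.1], [265.1, 128.8], [248.0, 158.0]]
5 pocket [ 0.64239931 -0.21441026]
[[227.7, 132.8], [254.5, 139.1], [264.7, 128.7], [248.1, 158.1]]
6 pocket [ 0.64313747 -0.21297155]
[[227.5, 133.0], [254.5, 139.1], [264.4, 128.6], [248.1, 158.2]]
[0.27759001 0.01251971 2.07590021]
```

```bash
cat > pad.py <<'E'
from h import *
def R2(a): a=np.radians(a); return np.array([[np.cos(a),-np.sin(a)],[np.sin(a),np.cos(a)]])
def W(o,yaw,P,z0=.110):
    P=np.array(P,float)/1000; return np.c_[P[:,:2]@R2(yaw).T+o,P[:,2]+z0]
u=np.array([-np.sin(np.radians(28)),0,np.cos(np.radians(28))]); v=np.array([-u[2],0,u[0]])
top=np.array([-118,0,83.]); bot=np.array([-78,0,8.])
HC=[c+s*13*v+np.array([0,t*7,0]) for c in(top,bot) for s in(-1,1) for t in(-1,1)]
E
python3 - <<'E'
from pad import *
P1=onz('top',[[193.65,181.0]],.187)[0]; P2=onz('top',[[198.55,169.6]],.114)[0]; d=P2-P1
yaw=np.degrees(np.arctan2(d[1],d[0])); print(P1,P2,np.linalg.norm(d[:2]),yaw)
for yw in(yaw,-8,-6,-10):
    mid=(P1+P2)[:2]/2; o=mid-R2(yw)@np.array([-.0964,0]); print('yaw',yw,'origin',o,'handle',W(o,yw,[[-103,0,55]])[0])
    for n in('top','side'):
        q=proj(n,W(o,yw,HC)); h=cv2.minAreaRect(q.astype(np.float32)); print(n,cv2.boxPoints(h).round(1).tolist())
# stand corners from image
for yw in(-7.6,):
    o=np.array([.654,.199]); print(proj('side',W(o,yw,[[-90,37,0],[-90,-37,0],[50,-37,0],[50,37,0]])).round(1).tolist(),proj('top',W(o,yw,[[-90,37,0],[-90,-37,0],[50,-37,0],[50,37,0]])).round(1).tolist())
from rig import manip
import cv2
t=cv2.imread('pics/side0.png')
# measured colours along handle: silhouette boundary in side
for n,b in(('side',(188,196,214,224)),('top',(186,164,206,188))):
    im=cv2.imread(f'pics/{n}0.png'); h=cv2.cvtColor(im,cv2.COLOR_BGR2HSV).astype(int); m=(h[...,1]>110)&(h[...,0]<20)&(h[...,2]>60); m2=np.zeros_like(m); m2[b[1]:b[3],b[0]:b[2]]=m[b[1]:b[3],b[0]:b[2]]
    ys,xs=np.nonzero(m2); print(n,'centroid',xs.mean(),ys.mean(),len(xs),xs.min(),xs.max(),ys.min(),ys.max())
E
```

```text
[0.52288415 0.22111484 0.187     ] [0.57885591 0.21098687 0.114     ] 0.05688069914797552 -10.256572620149777
yaw -10.256572620149777 origin [0.64572959 0.19888622] handle [0.5443755  0.21722603 0.165     ]
top [[189.6999969482422, 180.8000030517578], [197.0, 167.5], [201.89999389648438, 170.1999969482422], [194.6999969482422, 183.5]]
side [[192.60000610351562, 216.10000610351562], [200.89999389648438, 199.6999969482422], [208.60000610351562, 203.60000610351562], [200.3000030517578, 220.0]]
yaw -8 origin [0.64633187 0.20263457] handle [0.54433426 0.2169694  0.165     ]
top [[190.0, 181.0], [196.60000610351562, 167.5], [201.6999969482422, 170.0], [195.10000610351562, 183.5]]
side [[192.5, 216.0], [201.10000610351562, 199.6999969482422], [208.6999969482422, 203.6999969482422], [200.10000610351562, 220.0]]
yaw -6 origin [0.64674194 0.20597431] handle [0.54430619 0.21674075 0.165     ]
top [[190.3000030517578, 181.1999969482422], [196.3000030517578, 167.60000610351562], [201.39999389648438, 169.8000030517578], [195.39999389648438, 183.39999389648438]]
side [[192.5, 216.0], [201.3000030517578, 199.6999969482422], [208.8000030517578, 203.6999969482422], [200.0, 220.0]]
yaw -10 origin [0.6458055  0.19931117] handle [0.5443703  0.21719694 0.165     ]
top [[189.6999969482422, 180.8000030517578], [196.89999389648438, 167.5], [201.89999389648438, 170.1999969482422], [194.6999969482422, 183.5]]
side [[192.60000610351562, 216.10000610351562], [201.0, 199.6999969482422], [208.60000610351562, 203.60000610351562], [200.1999969482422, 220.0]]
[[192.0, 222.7], [206.5, 212.2], [181.0, 197.7], [166.5, 207.1]] [[189.5, 171.8], [207.7, 174.6], [213.2, 140.7], [195.2, 138.0]]
side centroid 198.35172413793103 207.4344827586207 145 188 207 196 218
top centroid 196.06 175.76 50 193 199 170 181
```

```bash
cat > mv.py <<'E'
from pad import *
from scipy.spatial.transform import Rotation as Rn
def cur():
    s=manip.get_state(); q=s['ee_rot']; T=np.eye(4); T[:3,:3]=Rn.from_quat([q[1],q[2],q[3],q[0]]).as_matrix(); T[:3,3]=s['position']; return T
def tool(yaw,tilt=28,flip=1):
    y=np.radians(yaw); t=np.radians(tilt); px=np.array([np.cos(y),np.sin(y),0]); z=np.array([0,0,1.]); x=np.sin(t)*px-np.cos(t)*z; yy=flip*np.cross(z,px); return np.c_[x,yy,np.cross(x,yy)]
def goalT(o,yaw,back=0,flip=1,z0=.110):  # TCP pose gripping paddle whose origin is o, z0
    R=tool(yaw,flip=flip); T=np.eye(4); T[:3,:3]=R; T[:3,3]=W(np.array(o),yaw,[[-103,0,55]],z0)[0]+R[:,0]*(.019-back); return T
def rows(G,n,C=None):
    C=cur() if C is None else C; D=np.linalg.inv(C)@G; rv=Rn.from_matrix(D[:3,:3]).as_rotvec(); th=np.linalg.norm(rv)
    from scipy.linalg import logm,expm
    L=np.real(logm(D)); E=expm(L/n); r=Rn.from_matrix(E[:3,:3]).as_rotvec(); print('n',n,'dist',np.linalg.norm(D[:3,3]).round(4),'ang',np.degrees(th).round(2),'row:',np.r_[E[:3,3]*10,r/np.pi].round(4).tolist()); return E
E
python3 - <<'E'
from mv import *
print(cur().round(3))
for f in(1,-1):
    G=goalT((.646,.2015),-8.5,back=.11,flip=f); print(G.round(3)[:3]); E=rows(G,24); C=cur()
    for k in range(24):
        C=C@E
        if k%4==3: print(C[:3,3].round(3))
E
```

```text
[[-0.     0.402 -0.916  0.231]
 [ 0.002 -0.916 -0.402 -0.526]
 [-1.    -0.002 -0.     0.2  ]
 [ 0.     0.     0.     1.   ]]
[[ 0.464  0.148  0.873  0.502]
 [-0.069  0.989 -0.131  0.223]
 [-0.883 -0.     0.469  0.245]]
n 24 dist 0.7978 ang 148.8 row: [-0.0916, 0.1854, -0.3969, -0.0333, -0.0024, 0.0083]
[ 0.403 -0.501  0.236]
[ 0.549 -0.405  0.269]
[ 0.642 -0.255  0.29 ]
[ 0.666 -0.079  0.294]
[0.616 0.091 0.278]
[0.502 0.223 0.245]
[[ 0.464 -0.148 -0.873  0.502]
 [-0.069 -0.989  0.131  0.223]
 [-0.883  0.    -0.469  0.245]]
n 24 dist 0.7978 ang 42.44 row: [0.012, -0.2954, -0.1619, 0.0073, 0.0063, 0.0018]
[ 0.248 -0.392  0.196]
[ 0.276 -0.261  0.196]
[ 0.317 -0.132  0.2  ]
[ 0.369 -0.008  0.209]
[0.431 0.111 0.224]
[0.502 0.223 0.245]
```

arm_command --series "0.012 -0.2954 -0.1619 0.0073 0.0063 0.0018 1;0.012 -0.2954 -0.1619 0.0073 0.0063 0.0018 1;0.012 -0.2954 -0.1619 0.0073 0.0063 0.0018 1;0.012 -0.2954 -0.1619 0.0073 0.0063 0.0018 1;0.012 -0.2954 -0.1619 0.0073 0.0063 0.0018 1;0.012 -0.2954 -0.1619 0.0073 0.0063 0.0018 1;0.012 -0.2954 -0.1619 0.0073 0.0063 0.0018 1;0.012 -0.2954 -0.1619 0.0073 0.0063 0.0018 1;0.012 -0.2954 -0.1619 0.0073 0.0063 0.0018 1;0.012 -0.2954 -0.1619 0.0073 0.0063 0.0018 1;0.012 -0.2954 -0.1619 0.0073 0.0063 0.0018 1;0.012 -0.2954 -0.1619 0.0073 0.0063 0.0018 1"

```text
clock: 1.1
position: [0.3169, -0.131, 0.1997]
ee_rot: [0.053, 0.787, 0.041, -0.613]
contact_force: [0.9, 0.9, -0.0]
width: 0.0856
```

arm_command --series "0.012 -0.2954 -0.1619 0.0073 0.0063 0.0018 1;0.012 -0.2954 -0.1619 0.0073 0.0063 0.0018 1;0.012 -0.2954 -0.1619 0.0073 0.0063 0.0018 1;0.012 -0.2954 -0.1619 0.0073 0.0063 0.0018 1;0.012 -0.2954 -0.1619 0.0073 0.0063 0.0018 1;0.012 -0.2954 -0.1619 0.0073 0.0063 0.0018 1;0.012 -0.2954 -0.1619 0.0073 0.0063 0.0018 1;0.012 -0.2954 -0.1619 0.0073 0.0063 0.0018 1;0.012 -0.2954 -0.1619 0.0073 0.0063 0.0018 1;0.012 -0.2954 -0.1619 0.0073 0.0063 0.0018 1;0.012 -0.2954 -0.1619 0.0073 0.0063 0.0018 1;0.012 -0.2954 -0.1619 0.0073 0.0063 0.0018 1"

```text
clock: 2.1
position: [0.5017, 0.2244, 0.2454]
ee_rot: [-0.038, 0.855, -0.063, -0.514]
contact_force: [0.3, -1.5, 0.9]
width: 0.0853
```

```bash
python3 - <<'E'
from mv import *
s=manip.get_state(); print(s['clock'],s['qpos'].round(2)); G=goalT((.646,.2015),-8.5,back=.11,flip=-1); rows(G,1); rows(goalT((.646,.2015),-8.5,back=0,flip=-1),10)
a=snap('side','s1'); b=snap('top','t1')
o=cv2.resize(a[120:230,130:280],(600,440),interpolation=cv2.INTER_CUBIC); cv2.imwrite('pics/v1.png',o[:,:,::-1])
E
```

```text
2.1 [ 0.5   0.02  1.83 -0.36  0.93  2.38]
n 1 dist 0.0014 ang 0.09 row: [0.0021, 0.0134, -0.0035, 0.0002, 0.0003, 0.0004]
n 10 dist 0.1102 ang 0.09 row: [0.1102, 0.0014, -0.0004, 0.0, 0.0, 0.0]
```

View pics/v1.png

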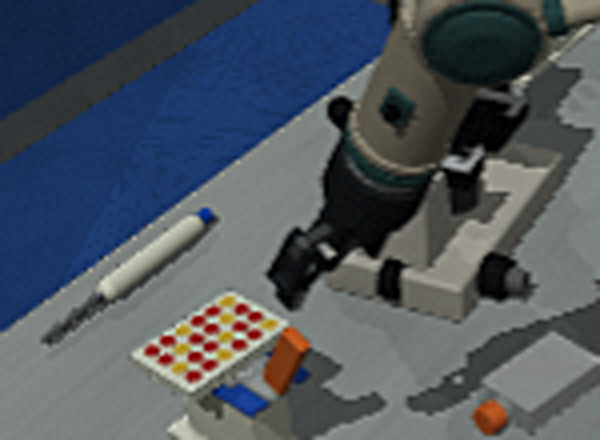

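The side crop shows the open gripper above and behind the orange handle at (285,360), clear of the plate at (210,340). I'll go down along the lean and close gently.

arm_command --series "0.12 0.0014 0 0 0 0 1;0.12 0.0014 0 0 0 0 1;0.12 0.0014 0 0 0 0 1;0.12 0.0014 0 0 0 0 1;0.12 0.0014 0 0 0 0 1;0.12 0.0014 0 0 0 0 1;0.12 0.0014 0 0 0 0 1;0.11 0.0014 0 0 0 0 1;0.08 0.0014 0 0 0 0 1;0.07 0.0014 0 0 0 0 1;0 0 0 0 0 0 1"

```text
clock: 3.12
position: [0.5523, 0.2129, 0.1469]
ee_rot: [-0.038, 0.854, -0.064, -0.515]
contact_force: [-0.5, -0.7, -0.1]
width: 0.0854
```

```bash
python3 - <<'E'
from mv import *
s=manip.get_state(); print(s['clock'],s['contact_force'].round(2)); rows(goalT((.646,.2015),-8.5,flip=-1),1)
a=snap('side','s2'); b=snap('top','t2')
o=np.hstack([cv2.resize(a[170:240,150:230],(480,420),interpolation=cv2.INTER_CUBIC),cv2.resize(b[130:200,170:220],(300,420),interpolation=cv2.INTER_CUBIC)]); cv2.imwrite('pics/v2.png',o[:,:,::-1])
E
```

```text
3.1167 [-0.47 -0.67 -0.14]
n 1 dist 0.0029 ang 0.19 row: [-0.0105, -0.0256, -0.0088, 0.0001, 0.0011, -0.0001]
```

View pics/v2.png

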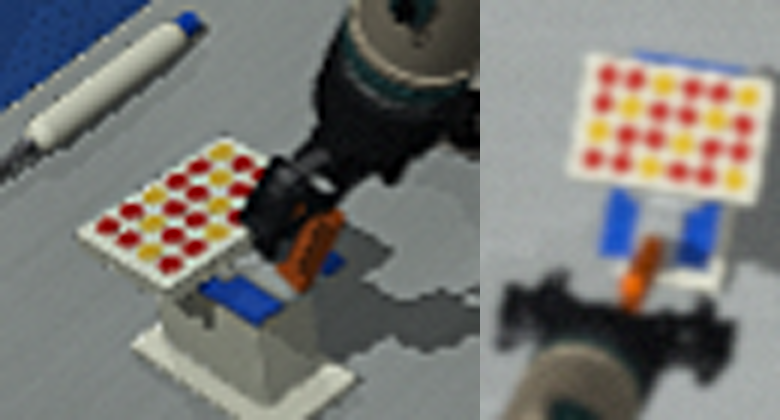

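The handle sits between the fingers, at (315,250) in the side part and (645,270) in the top part. I'll nudge about 2 mm sideways and close.

arm_command --series "0 -0.02 0 0 0 0 0.3;0 0 0 0 0 0 0;0 0 0 0 0 0 -0.2;0 0 0 0 0 0 -0.4;0 0 0 0 0 0 -0.5;0 0 0 0 0 0 -0.6;0 0 0 0 0 0 -0.7;0 0 0 0 0 0 -0.8;0 0 0 0 0 0 -0.9;0 0 0 0 0 0 -1;0 0 0 0 0 0 -1;0 0 0 0 0 0 -1" --squeeze 80

```text
clock: 4.22
position: [0.553, 0.2156, 0.1489]
ee_rot: [-0.039, 0.855, -0.063, -0.514]
contact_force: [-2.9, -0.8, 4.9]
width: 0.0126
```

```bash
python3 - <<'E'
from mv import *
s=manip.get_state(); print(s['clock'],s['width'],s['contact_force'].round(2)); C=cur(); print(C.round(4)); t=C[:3,0]; print('tilt',np.degrees(np.arccos(-t[2])),'yaw',np.degrees(np.arctan2(t[1],t[0])))
d=C[:3,:3].T@np.array([0,0,1.]); print('up in tool',d)
E
```

```text
4.2167 0.012551782398627106 [-2.94 -0.8   4.88]
[[ 0.4639 -0.1471 -0.8736  0.553 ]
 [-0.0679 -0.9891  0.1305  0.2156]
 [-0.8833 -0.0012 -0.4688  0.1489]
 [ 0.      0.      0.      1.    ]]
tilt 27.959606427224273 yaw -8.331057846723358
up in tool [-0.88327835 -0.00120599 -0.46884742]
```

arm_command --series "-0.009 0 -0.005 0 0 0 -1;-0.018 0 -0.009 0 0 0 -1;-0.027 0 -0.014 0 0 0 -1;-0.044 0 -0.023 0 0 0 -1;-0.062 0 -0.033 0 0 0 -1;-0.08 0 -0.042 0 0 0 -1;-0.08 0 -0.042 0 0 0 -1;-0.08 0 -0.042 0 0 0 -1;-0.062 0 -0.033 0 0 0 -1;-0.044 0 -0.023 0 0 0 -1;-0.018 0 -0.009 0 0 0 -1;-0.009 0 -0.005 0 0 0 -1"

```text
clock: 5.22
position: [0.5528, 0.2157, 0.2093]
ee_rot: [-0.039, 0.855, -0.063, -0.514]
contact_force: [-0.4, -0.1, -3.0]
width: 0.0123
```

```bash
python3 - <<'E'
from mv import *
s=manip.get_state(); print(s['clock'],s['width'],s['contact_force'].round(2)); C=cur(); print(C[:3,3]); t=C[:3,0]; print('tilt',np.degrees(np.arccos(-t[2])),'yaw',np.degrees(np.arctan2(t[1],t[0])))
a=snap('side','s3'); b=snap('top','t3')
o=np.hstack([cv2.resize(a[150:240,150:230],(420,472),interpolation=cv2.INTER_CUBIC),cv2.resize(b[125:205,170:230],(354,472),interpolation=cv2.INTER_CUBIC)]); cv2.imwrite('pics/v3.png',o[:,:,::-1])
E
```

```text
5.2167 0.012286076734484112 [-0.39 -0.12 -2.99]
[0.55282318 0.21570641 0.20933729]
tilt 27.97040463469587 yaw -8.291097742084458
```

View pics/v3.png

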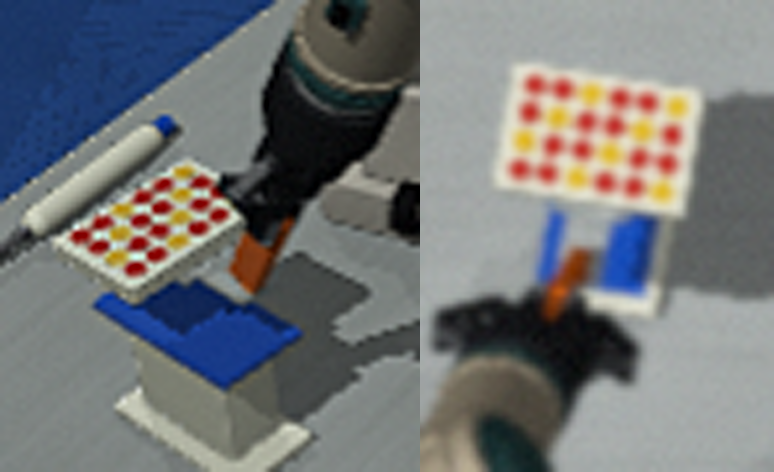

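The plate is lifted and looks level and square on the blade, with the stand clear. I'll measure the plate relative to the TCP from the wells in both views and compute the carry.

```bash
cat > plate.py <<'E'
from mv import *
def wells(n,f,box):
    im=cv2.imread(f'pics/{f}.png'); x0,y0,x1,y1=box; c=cv2.resize(im[y0:y1,x0:x1],None,fx=6,fy=6,interpolation=cv2.INTER_CUBIC); h=cv2.cvtColor(c,cv2.COLOR_BGR2HSV).astype(int)
    m=((h[...,1]>130)&(h[...,2]>90)&((h[...,0]<34)|(h[...,0]>172))&~((h[...,0]>5)&(h[...,0]<14)&(h[...,2]>0)&(h[...,1]>190)))
    m=(m*255).astype(np.uint8); n_,l,st,ce=cv2.connectedComponentsWithStats(m); k=[i for i in range(1,n_) if 25<st[i,4]]
    P=(ce[k]+.5)/6-.5+np.array([x0,y0]); hull=cv2.convexHull((np.argwhere(m)[:,::-1]).astype(np.float32)).reshape(-1,2); return P,(hull+.5)/6-.5+np.array([x0,y0])
E
python3 - <<'E'
from plate import *
P0,H0=wells('top','top0',(182,134,222,167)); P1,H1=wells('top','t3',(182,132,222,162)); 
S0,G0=wells('side','side0',(155,185,206,222)); S1,G1=wells('side','s3',(150,170,197,206))
for n,P,H,z in(('top',P0,H0,.130),('top',P1,H1,.190),('side',S0,G0,.13),('side',S1,G1,.19)):
    Wp=onz(n,H,z)[:,:2]*1000; r=cv2.minAreaRect(Wp.astype(np.float32)); c=onz(n,P,z)[:,:2]*1000
    print(n,len(P),'rect',np.round(r[0],1),np.round(r[1],1),round(r[2],1),'mean',c.mean(0).round(1))
E
```

```text
top 24 rect [652.5 200.4] [105.1  67.5] 82.5 mean [652.5 200.4]
top 24 rect [652.2 201.3] [105.8  67.8] 81.9 mean [652.1 201.3]
side 26 rect [617.4 203.5] [112.3 144.7] 85.5 mean [645.6 199.7]
side 23 rect [618.8 206.9] [108.4 138. ] 81.4 mean [649.8 205.9]
```

The plate's centre is at about (0.652, 0.201) with yaw about -8.1 deg, which is 100 mm ahead of the TCP and square with the paddle. I'll retreat 150 mm in -x.

arm_command --series "-0.014 0.0044 0.0262 0 0 0 -1;-0.0325 0.0103 0.0612 0 0 0 -1;-0.051 0.0162 0.0961 0 0 0 -1;-0.0696 0.0221 0.131 0 0 0 -1;-0.0835 0.0265 0.1572 0 0 0 -1;-0.0928 0.0294 0.1747 0 0 0 -1;-0.0928 0.0294 0.1747 0 0 0 -1;-0.0835 0.0265 0.1572 0 0 0 -1;-0.0696 0.0221 0.131 0 0 0 -1;-0.0557 0.0177 0.1048 0 0 0 -1;-0.0371 0.0118 0.0699 0 0 0 -1;-0.014 0.0044 0.0262 0 0 0 -1"

```text
clock: 6.32
position: [0.4009, 0.2155, 0.2088]
ee_rot: [-0.038, 0.855, -0.062, -0.514]
contact_force: [0.7, -0.7, -1.8]
width: 0.0122
```

```bash
cat >> mv.py <<'E'
def tcpG(p,yaw):
    T=np.eye(4); T[:3,:3]=tool(yaw,flip=-1); T[:3,3]=p; return T
def info():
    s=manip.get_state(); C=cur(); t=C[:3,0]; print('t',round(s['clock'],2),'w',round(s['width'],4),'F',s['contact_force'].round(2),'tcp',C[:3,3].round(4),'tilt',np.degrees(np.arccos(-t[2])).round(2),'yaw',np.degrees(np.arctan2(t[1],t[0])).round(2),'roll',np.degrees(C[2,1]).round(2),'q',s['qpos'].round(2))
E
python3 - <<'E'
from mv import *
info(); C=cur(); G=tcpG([.376,-.2477,.2093],8.0); E=rows(G,24)
for k in range(24):
    C=C@E
    if k%6==5: print(C[:3,3].round(3), (C[:3,3]+.1*np.array([C[0,0],C[1,0],0])/.469).round(3))
E
```

```text
t 6.32 w 0.0122 F [ 0.74 -0.73 -1.83] tcp [0.4009 0.2155 0.2088] tilt 27.94 yaw -8.24 roll -0.07 q [ 0.62 -0.09  2.02 -0.43  0.89  2.56]
n 24 dist 0.4639 ang 16.38 row: [-0.0043, 0.1938, 0.0075, -0.0034, 0.0, -0.0018]
[0.382 0.101 0.209] [0.482 0.093 0.209]
[ 0.372 -0.015  0.209] [ 0.472 -0.015  0.209]
[ 0.37  -0.132  0.209] [ 0.47  -0.125  0.209]
[ 0.376 -0.248  0.209] [ 0.475 -0.234  0.209]
```

arm_command --series "-0.0009 0.0388 0.0015 -0.0007 0 -0.0004 -1;-0.0017 0.0775 0.003 -0.0014 0 -0.0007 -1;-0.0026 0.1163 0.0045 -0.002 0 -0.0011 -1;-0.0034 0.155 0.006 -0.0027 0 -0.0014 -1;-0.0043 0.1938 0.0075 -0.0034 0 -0.0018 -1;-0.0043 0.1938 0.0075 -0.0034 0 -0.0018 -1;-0.0043 0.1938 0.0075 -0.0034 0 -0.0018 -1;-0.0043 0.1938 0.0075 -0.0034 0 -0.0018 -1;-0.0043 0.1938 0.0075 -0.0034 0 -0.0018 -1;-0.0043 0.1938 0.0075 -0.0034 0 -0.0018 -1;-0.0043 0.1938 0.0075 -0.0034 0 -0.0018 -1;-0.0043 0.1938 0.0075 -0.0034 0 -0.0018 -1"

```text
clock: 7.32
position: [0.3761, 0.0221, 0.2091]
ee_rot: [-0.006, 0.857, -0.011, -0.515]
contact_force: [-1.0, -0.4, -2.1]
width: 0.0119
```

arm_command --series "-0.0043 0.1938 0.0075 -0.0034 0 -0.0018 -1;-0.0043 0.1938 0.0075 -0.0034 0 -0.0018 -1;-0.0043 0.1938 0.0075 -0.0034 0 -0.0018 -1;-0.0043 0.1938 0.0075 -0.0034 0 -0.0018 -1;-0.0043 0.1938 0.0075 -0.0034 0 -0.0018 -1;-0.0043 0.1938 0.0075 -0.0034 0 -0.0018 -1;-0.0043 0.1938 0.0075 -0.0034 0 -0.0018 -1;-0.0043 0.1938 0.0075 -0.0034 0 -0.0018 -1;-0.0043 0.1938 0.0075 -0.0034 0 -0.0018 -1;-0.0043 0.1938 0.0075 -0.0034 0 -0.0018 -1;-0.0043 0.1938 0.0075 -0.0034 0 -0.0018 -1;-0.0043 0.1938 0.0075 -0.0034 0 -0.0018 -1"

```text
clock: 8.32
position: [0.3741, -0.2119, 0.2087]
ee_rot: [0.031, 0.855, 0.05, -0.515]
contact_force: [0.6, -0.2, -1.6]
width: 0.012
```

arm_command --series "-0.0034 0.155 0.006 -0.0027 0 -0.0014 -1;-0.0026 0.1163 0.0045 -0.002 0 -0.0011 -1;-0.0017 0.0775 0.003 -0.0014 0 -0.0007 -1;-0.0009 0.0388 0.0015 -0.0007 0 -0.0004 -1;0 0 0 0 0 0 -1"

```text
clock: 8.73
position: [0.3782, -0.2485, 0.2089]
ee_rot: [0.036, 0.855, 0.061, -0.514]
contact_force: [0.1, 0.0, -2.5]
width: 0.012
```

```bash
python3 - <<'E'
from plate import *
info(); a=snap('side','s4'); b=snap('top','t4'); C=cur()
p=C[:3,3]+.1004*np.array([C[0,0],C[1,0],0])/.469; p[2]=.19; print('expect',p,proj('top',p),proj('side',p))
c=proj('top',p)[0].astype(int); P,H=wells('top','t4',(c[0]-20,c[1]-16,c[0]+21,c[1]+13)); w=onz('top',H,.19)[:,:2]*1000; print(len(P),cv2.minAreaRect(w.astype(np.float32)),onz('top',P,.19).mean(0))
o=np.hstack([cv2.resize(a[100:220,190:310],(400,400),interpolation=cv2.INTER_CUBIC),cv2.resize(b[120:220,255:355],(400,400),interpolation=cv2.INTER_CUBIC)]); cv2.imwrite('pics/v4.png',o[:,:,::-1])
E
```

```text
t 8.73 w 0.012 F [ 0.1   0.   -2.46] tcp [ 0.3782 -0.2485  0.2089] tilt 27.92 yaw 8.21 roll -0.04 q [-1.16 -0.07  2.    0.52  1.13  0.06]
expect [ 0.47725672 -0.23219373  0.19      ] [[311.22544686 195.09851835]] [[278.90476281 150.38609697]]
24 ((477.6943359375, -232.7654266357422), (67.40203857421875, 106.01180267333984), 9.095551490783691) [ 0.47784229 -0.2329983   0.19      ]
```

View pics/v4.png

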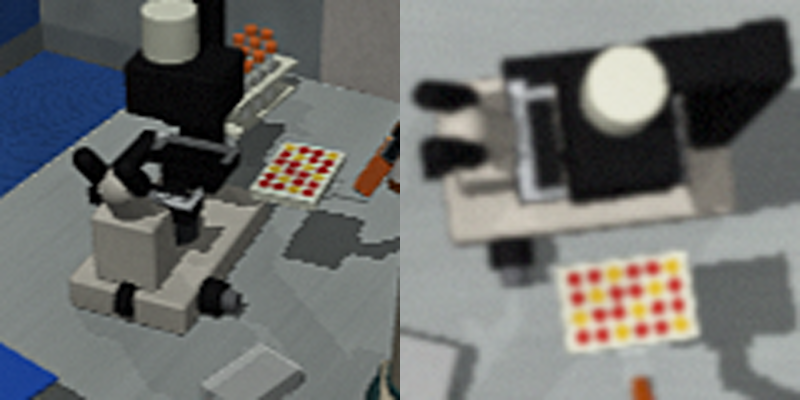

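The plate rides square and level in front of the stage: plate (625,300) in the top half, stage end frame (540,140). Tracking matches my prediction within 1 mm. Before going in, I'll express all the measured microscope edges in a candidate pocket frame.

```bash
python3 - <<'E'
from mv import *
M={'endinner':([288.27,163],[286.68,148.01]),'innerfront':([289.64,167],[294.06,166.12]),'innerback':([287.91,144.45],[292.4,143.7]),'stagefront':([287.07,170.89],[295.1,170.4]),'stageend':([285.09,165.9],[282.88,142.87])}
for yaw in(7,8,9):
  o=np.array([.644,-.210]); print(yaw)
  for k,e in M.items():
    for z in(.150,.161):
      w=onz('top',list(e),z)[:,:2]; l=(w-o)@R2(yaw)*1000; print('  ',k,z,l.round(1).tolist())
  l=(onz('top',[[300.14,170.58],[322.07,167.37],[296.59,165],[295.19,152.01]],.25)[:,:2]-o)@R2(yaw)*1000; print('  head',l.round(1).tolist())
g=cv2.cvtColor(cv2.imread('pics/top0.png'),cv2.COLOR_BGR2GRAY)
print(g[158,276:302]); print(g[138:176,291])
E
```

```text
7
   endinner 0.15 [[-28.9, 68.3], [31.5, 67.9]]
   endinner 0.161 [[-30.6, 69.4], [29.4, 69.0]]
   innerfront 0.15 [[-45.3, 64.7], [-43.6, 46.9]]
   innerfront 0.161 [[-46.9, 65.8], [-45.2, 48.2]]
   innerback 0.15 [[45.3, 61.5], [46.5, 43.4]]
   innerback 0.161 [[43.1, 62.6], [44.3, 44.7]]
   stagefront 0.15 [[-59.7, 76.5], [-60.9, 44.7]]
   stagefront 0.161 [[-61.3, 77.6], [-62.5, 46.0]]
   stageend 0.15 [[-39.1, 82.1], [53.6, 80.6]]
   stageend 0.161 [[-40.8, 83.1], [51.4, 81.7]]
  head [[-77.8, 37.5], [-74.0, -45.7], [-55.5, 48.4], [-6.0, 48.0]]
8
   endinner 0.15 [[-27.7, 68.8], [32.7, 67.4]]
   endinner 0.161 [[-29.4, 69.9], [30.6, 68.5]]
   innerfront 0.15 [[-44.1, 65.4], [-42.7, 47.7]]
   innerfront 0.161 [[-45.8, 66.6], [-44.4, 48.9]]
   innerback 0.15 [[46.3, 60.7], [47.3, 42.6]]
   innerback 0.161 [[44.2, 61.9], [45.1, 43.9]]
   stagefront 0.15 [[-58.3, 77.5], [-60.1, 45.8]]
   stagefront 0.161 [[-59.9, 78.6], [-61.7, 47.1]]
   stageend 0.15 [[-37.7, 82.7], [55.0, 79.7]]
   stageend 0.161 [[-39.4, 83.8], [52.8, 80.8]]
  head [[-77.1, 38.9], [-74.8, -44.4], [-54.7, 49.3], [-5.1, 48.1]]
9
   endinner 0.15 [[-26.5, 69.3], [33.9, 66.8]]
   endinner 0.161 [[-28.2, 70.4], [31.8, 68.0]]
   innerfront 0.15 [[-43.0, 66.2], [-41.9, 48.4]]
   innerfront 0.161 [[-44.6, 67.4], [-43.5, 49.7]]
   innerback 0.15 [[47.4, 59.9], [48.0, 41.8]]
   innerback 0.161 [[45.3, 61.1], [45.8, 43.1]]
   stagefront 0.15 [[-57.0, 78.5], [-59.3, 46.8]]
   stagefront 0.161 [[-58.5, 79.6], [-60.9, 48.1]]
   stageend 0.15 [[-36.2, 83.4], [56.4, 78.7]]
   stageend 0.161 [[-37.9, 84.5], [54.2, 79.8]]
  head [[-76.5, 40.2], [-75.6, -43.1], [-53.8, 50.3], [-4.3, 48.2]]
[ 42  70  88  91  91 100  99  91  99 124 138 127  79  37  18  24  23  20
  23  23  14  16  17  21  19  27]
[ 23  23  39  92 154 155  96  48  20  26  23  22  23  26  24  22  24  24
  25  26  24  20  24  22  22  26  26  27  53 102 139 138 126 167 181 181
 186 186]
```

The edges agree on a pocket near (0.645, -0.2095) with yaw 7.5–8 deg: inner edges at ±45 mm, head front at -77, side at 49. The stage front edge reads -60 instead of -55, but it is a blurred, low-contrast edge. Now the entry.

```bash
python3 - <<'E'
from mv import *
C=cur(); E=rows(tcpG([.5453,-.2237,.2092],7.4),16)
E

```

```text
n 16 dist 0.1688 ang 0.82 row: [0.0493, -0.0001, -0.0933, 0.0002, 0.0, 0.0002]
```

arm_command --series "0.0099 0 -0.0187 0 0 0 -1;0.0197 0 -0.0373 0.0002 0 0.0001 -1;0.0296 0 -0.056 0.0002 0 0.0001 -1;0.0394 0 -0.0746 0.0003 0 0.0001 -1;0.0493 0 -0.0933 0.0003 0 0.0001 -1;0.0493 0 -0.0933 0.0003 0 0.0001 -1;0.0493 0 -0.0933 0.0003 0 0.0002 -1;0.0493 0 -0.0933 0.0003 0 0.0002 -1;0.0493 0 -0.0933 0.0003 0 0.0002 -1;0.0493 0 -0.0933 0.0003 0 0.0002 -1;0.0493 0 -0.0933 0.0003 0 0.0002 -1;0.0493 0 -0.0933 0.0003 0 0.0002 -1"

```text
clock: 9.83
position: [0.4841, -0.2325, 0.2092]
ee_rot: [0.034, 0.855, 0.057, -0.514]
contact_force: [0.1, -0.3, -2.6]
width: 0.0118
```

arm_command --series "0.0493 0 -0.0933 0.0003 0 0.0002 -1;0.0493 0 -0.0933 0.0003 0 0.0001 -1;0.0493 0 -0.0933 0.0002 0 0.0001 -1;0.0493 0 -0.0933 0.0002 0 0.0001 -1;0.0394 0 -0.0746 0 0 0 -1;0.0296 0 -0.056 0 0 0 -1;0.0197 0 -0.0373 0 0 0 -1;0.0099 0 -0.0187 0 0 0 -1;0 0 0 0 0 0 -1"

```text
clock: 10.58
position: [0.5459, -0.225, 0.2092]
ee_rot: [0.033, 0.855, 0.055, -0.514]
contact_force: [0.2, -0.3, -1.3]
width: 0.0122
```

```bash
python3 - <<'E'
from mv import *
info(); a=snap('side','s5'); b=snap('top','t5'); rows(tcpG([.5453,-.2237,.2092],7.4),1)
o=np.hstack([cv2.resize(a[125:185,215:275],(400,400),interpolation=cv2.INTER_CUBIC),cv2.resize(b[130:180,275:335][:, :50],(400,400),interpolation=cv2.INTER_CUBIC)]); o=(255*(o/255.)**.7).astype(np.uint8); cv2.imwrite('pics/v5.png',o[:,:,::-1])
E
```

```text
t 10.58 w 0.0122 F [ 0.24 -0.3  -1.31] tcp [ 0.5459 -0.225   0.2092] tilt 27.94 yaw 7.44 roll -0.05 q [-0.76  0.1   1.83  0.47  0.94  0.46]
n 1 dist 0.0013 ang 0.12 row: [0.0008, -0.0133, -0.0015, -0.0005, 0.0004, 0.0001]
```

View pics/v5.png

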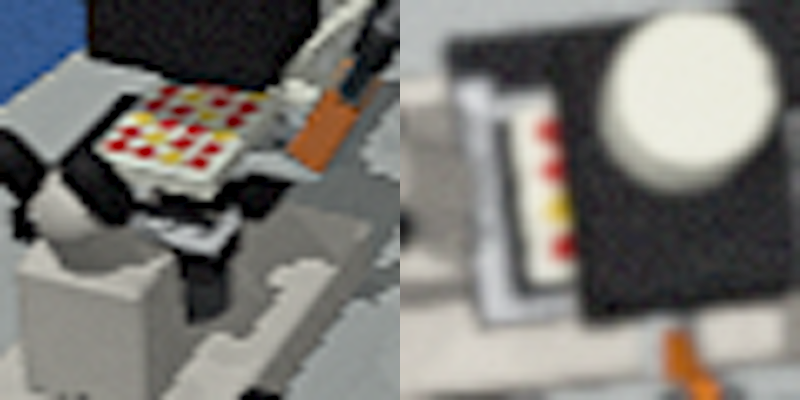

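The plate is in the stage bay under the lamp: its visible end in the top part is (512–575, 100–283), with the dark pocket margin all around, and its left edge is clear of the rim. I'll measure its edges in pocket coordinates.

```bash
cat > pe.py <<'E'
from mv import *
def edges(f,z,o=np.array([.645,-.2095]),yaw=7.8,zl=None):
    g=cv2.cvtColor(cv2.imread(f'pics/{f}.png'),cv2.COLOR_BGR2GRAY).astype(np.float32)
    def sub(a,b):
        a,b=map(np.array,(a,b)); t=np.linspace(0,1,81); l=a+(b-a)*t[:,None]; v=cv2.remap(g,l[:,0].astype(np.float32)[None],l[:,1].astype(np.float32)[None],cv2.INTER_LINEAR)[0]; v=cv2.GaussianBlur(v[None],(0,0),3)[0]
        k=np.argmax(np.abs(np.gradient(v))); return l[k]
    L=lambda p,zz:((onz('top',[p],zz)[0,:2]-o)@R2(yaw)*1000).round(1)
    # local start points inside plate, scanning outwards
    def scan(lo,hi):
        a,b=[proj('top',np.r_[o+R2(yaw)@(np.array(p)/1000),z])[0] for p in(lo,hi)]; return L(sub(a,b),z)
    print('left',[scan((x,59),(x,69)) .tolist() for x in(-30,-15,0,15,30)])
    print('front',[scan((-37,y),(-50,y)).tolist() for y in(60,57,54)],'back',[scan((37,y),(50,y)).tolist() for y in(60,57,54)])
E
python3 -c "
from pe import *
edges('t5',.190)"
```

```text
left [[-30.0, 61.8], [-15.0, 64.1], [-0.0, 61.9], [15.0, 64.8], [30.0, 62.6]]
front [[-43.3, 60.0], [-43.8, 57.0], [-43.2, 54.0]] back [[47.9, 60.0], [48.4, 57.0], [47.1, 54.0]]
```

```bash
python3 - <<'E'
from mv import *
o=np.array([.645,-.2095])
p=np.array([[548,130],[553,168],[558,208],[566,247]],float); px=np.c_[275+(p[:,0]-400)/8-.5,130+p[:,1]/8-.5]
l=(onz('top',px,.19)[:,:2]-o)@R2(7.8)*1000; print(l.round(1),l.mean(0))
# wells in the clear picture t4, same local frame of plate, for reference
b=cv2.imread('pics/t5.png'); c=cv2.resize(b[136:170,284:302],None,fx=8,fy=8,interpolation=cv2.INTER_CUBIC); h=cv2.cvtColor(c,cv2.COLOR_BGR2HSV).astype(int)
m=((h[...,1]>110)&(h[...,2]>90)).astype(np.uint8); n,_,st,ce=cv2.connectedComponentsWithStats(m)
for i in range(1,n):
    if st[i,4]>60: q=(ce[i]+.5)/8-.5+np.array([284,136]); print(q.round(2),st[i,4],((onz('top',[q],.19)[0,:2]-o)@R2(7.8)*1000).round(1))
# predicted plate centre from TCP
C=cur(); y=np.radians(7.44); print('pred',((C[:2,3]+.1006*np.array([np.cos(y),np.sin(y)])-o)@R2(7.8)*1000).round(1))
E
```

```text
[[ 29.9  45.8]
 [ 11.   45.8]
 [ -8.8  45.8]
 [-28.2  44.4]] [ 0.97871067 45.43941341]
[294.15 153.51] 1878 [-1.  45.2]
pred [-0.3 -2.5]
```

Within about 1–2 mm of centre. I'll shift +1 mm in y and lower, slowly through the rim zone.

arm_command --series "0 -0.005 0 0 0 0 -1;0 -0.005 0 0 0 0 -1;0.0088 0 0.0047 0 0 0 -1;0.0177 0 0.0094 0 0 0 -1;0.0265 0 0.0141 0 0 0 -1;0.0265 0 0.0141 0 0 0 -1;0.0177 0 0.0094 0 0 0 -1;0.0088 0 0.0047 0 0 0 -1;0.0088 0 0.0047 0 0 0 -1;0.0088 0 0.0047 0 0 0 -1;0.0088 0 0.0047 0 0 0 -1;0.0088 0 0.0047 0 0 0 -1"

```text
clock: 11.68
position: [0.5456, -0.2241, 0.1934]
ee_rot: [0.033, 0.855, 0.055, -0.514]
contact_force: [-1.1, 0.6, -1.2]
width: 0.0126
```

arm_command --series "0.0088 0 0.0047 0 0 0 -1;0.0088 0 0.0047 0 0 0 -1;0.0088 0 0.0047 0 0 0 -1;0.0088 0 0.0047 0 0 0 -1;0.0088 0 0.0047 0 0 0 -1;0.0088 0 0.0047 0 0 0 -1;0 0 0 0 0 0 -1"

```text
clock: 12.27
position: [0.5454, -0.224, 0.1872]
ee_rot: [0.033, 0.855, 0.055, -0.514]
contact_force: [0.3, 0.0, -2.4]
width: 0.0122
```

```bash
python3 - <<'E'
from pe import *
info(); snap('side','s6'); snap('top','t6'); edges('t6',.168)
E
```

```text
t 12.27 w 0.0122 F [ 0.33  0.03 -2.36] tcp [ 0.5454 -0.224   0.1872] tilt 27.95 yaw 7.43 roll -0.06 q [-0.76  0.12  1.87  0.49  0.89  0.42]
left [[-30.0, 64.0], [-15.0, 64.0], [-0.0, 65.0], [15.0, 62.5], [30.0, 64.8]]
front [[-42.4, 60.0], [-43.7, 57.0], [-44.3, 54.0]] back [[48.4, 60.0], [41.4, 57.0], [40.7, 54.0]]
```

arm_command --series "0.0088 0 0.0047 0 0 0 -1;0.0088 0 0.0047 0 0 0 -1;0.0088 0 0.0047 0 0 0 -1;0.0088 0 0.0047 0 0 0 -1;0.0088 0 0.0047 0 0 0 -1;0.0088 0 0.0047 0 0 0 -1;0.0088 0 0.0047 0 0 0 -1;0.0088 0 0.0047 0 0 0 -1;0.0088 0 0.0047 0 0 0 -1;0.0088 0 0.0047 0 0 0 -1;0 0 0 0 0 0 -1;0 0 0 0 0 0 -1"

```text
clock: 13.37
position: [0.5454, -0.2241, 0.1773]
ee_rot: [0.033, 0.855, 0.055, -0.514]
contact_force: [-0.2, 0.3, -1.4]
width: 0.0121
```

```bash
python3 - <<'E'
from pe import *
info(); a=snap('side','s7'); b=snap('top','t7'); edges('t7',.166)
o=np.hstack([cv2.resize(a[125:185,215:275],(400,400),interpolation=cv2.INTER_CUBIC),cv2.resize(b[130:180,275:335][:, :50],(400,400),interpolation=cv2.INTER_CUBIC)]); o=(255*(o/255.)**.7).astype(np.uint8); cv2.imwrite('pics/v7.png',o[:,:,::-1])
d=lambda i,j:np.abs(cv2.imread(f'pics/{i}.png').astype(int)-cv2.imread(f'pics/{j}.png'))[140:162,232:256].mean()
print('s5-s6',d('s5','s6'),'s6-s7',d('s6','s7'))
E
```

```text
t 13.37 w 0.0121 F [-0.16  0.3  -1.37] tcp [ 0.5454 -0.2241  0.1773] tilt 27.95 yaw 7.42 roll -0.05 q [-0.76  0.12  1.89  0.5   0.87  0.41]
left [[-30.0, 66.0], [-15.0, 63.4], [-0.0, 65.3], [15.0, 64.0], [30.0, 64.5]]
front [[-42.2, 60.0], [-43.3, 57.0], [-42.7, 54.0]] back [[40.4, 60.0], [41.4, 57.0], [41.5, 54.0]]
s5-s6 49.297348484848484 s6-s7 18.905934343434343
```

View pics/v7.png

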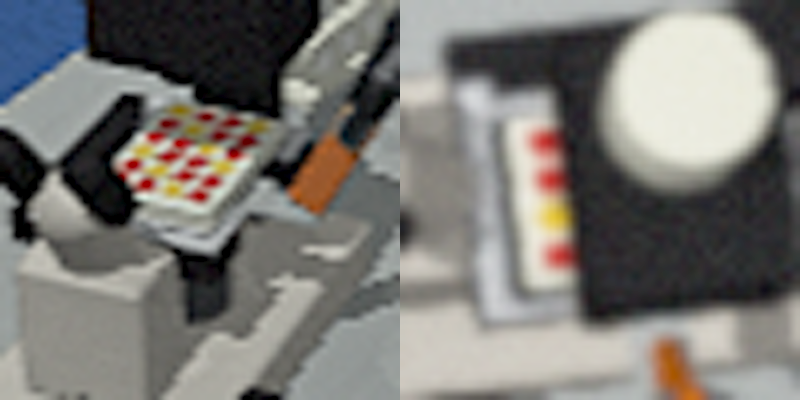

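The side part shows the plate seated in the stage at (200,155), and the top part shows it inside the frame with an even margin. I'll verify the height by the image shift between frames: s6→s7 should be about 2 mm of drop, not 10, if the plate is resting on the ledges.

```bash
python3 - <<'E'
from mv import *
def up(f): return cv2.resize(cv2.cvtColor(cv2.imread(f'pics/{f}.png')[125:175,215:270],cv2.COLOR_BGR2HSV)[...,1],None,fx=8,fy=8,interpolation=cv2.INTER_CUBIC)
A,B,C=up('s5'),up('s6'),up('s7')
def sh(X,Y,cx,cy):
    r=(max(cx-40,0),max(cy-40,0)); t=X[r[1]:r[1]+80,r[0]:r[0]+112]; m=cv2.matchTemplate(Y[r[1]-35:r[1]+120,r[0]-45:r[0]+160],t,5); _,s,_,l=cv2.minMaxLoc(m); return ((l[0]-45)/8,(l[1]-35)/8,round(s,3))
cx,cy=int((238-215)*8),int((147-125)*8)
print('5-6 (22mm)',sh(A,B,cx,cy),'6-7',sh(B,C,cx,cy+40),'5-7',sh(A,C,cx,cy))
for z in(.19,.168,.166,.158): print(z,proj('side',[.655,-.17,z]).round(2))
E
```

```text
5-6 (22mm) (0.125, 4.5, 0.888) 6-7 (0.0, 0.5, 0.884) 5-7 (0.125, 4.875, 0.918)
0.19 [[235.58 146.01]]
0.168 [[235.76 150.41]]
0.166 [[235.78 150.8 ]]
0.158 [[235.85 152.38]]
```

The plate dropped 24.4 mm in total and only about 2 mm in the last 10 mm of lowering, so it is resting on the ledges at z≈0.150 with the blade about 8 mm below. I'll draw the blade straight out.

arm_command --series "-0.0094 0 0.0177 0 0 0 -1;-0.0235 0 0.0442 0 0 0 -1;-0.0422 0 0.0795 0 0 0 -1;-0.061 0 0.1148 0 0 0 -1;-0.075 0 0.1413 0 0 0 -1;-0.0844 0 0.1589 0 0 0 -1;-0.0938 0 0.1766 0 0 0 -1;-0.0938 0 0.1766 0 0 0 -1;-0.0938 0 0.1766 0 0 0 -1;-0.0938 0 0.1766 0 0 0 -1;-0.0938 0 0.1766 0 0 0 -1;-0.075 0 0.1413 0 0 0 -1"

```text
clock: 14.47
position: [0.3661, -0.2467, 0.1774]
ee_rot: [0.033, 0.855, 0.055, -0.515]
contact_force: [0.2, -1.8, -2.0]
width: 0.0117
```

arm_command --series "-0.0563 0 0.106 0 0 0 -1;-0.0281 0 0.053 0 0 0 -1;0 0 0 0 0 0 -1"

```text
clock: 14.72
position: [0.3489, -0.2496, 0.1775]
ee_rot: [0.032, 0.855, 0.054, -0.514]
contact_force: [-0.5, -0.1, -1.4]
width: 0.0123
```

```bash
python3 - <<'E'
from pe import *
info(); snap('side','s8'); snap('top','t8'); edges('t8',.166)
def up(f): return cv2.resize(cv2.cvtColor(cv2.imread(f'pics/{f}.png')[125:175,215:270],cv2.COLOR_BGR2HSV)[...,1],None,fx=8,fy=8,interpolation=cv2.INTER_CUBIC)
B,C=up('s7'),up('s8'); t=B[176:256,144:256]; m=cv2.matchTemplate(C[140:300,100:300],t,5); _,s,_,l=cv2.minMaxLoc(m); print('shift px',(l[0]-44)/8,(l[1]-36)/8,s)
C=cur(); G1=C.copy(); E=rows(tcpG([.401,.2155,.2093],-8.3),20)
for k in range(20):
    C=C@E
    if k%5==4: print(C[:3,3].round(3))
E
```

```text
t 14.72 w 0.0123 F [-0.54 -0.15 -1.45] tcp [ 0.3489 -0.2496  0.1775] tilt 27.94 yaw 7.2 roll -0.0 q [-1.25 -0.07  2.09  0.55  1.08 -0.05]
left [[-30.0, 66.0], [-15.0, 63.4], [-0.0, 65.4], [15.0, 64.0], [30.0, 64.5]]
front [[-42.2, 60.0], [-43.3, 57.0], [-42.9, 54.0]] back [[40.4, 60.0], [41.5, 57.0], [41.7, 54.0]]
shift px 0.0 0.0 0.9410944581031799
n 20 dist 0.4688 ang 15.57 row: [-0.0022, -0.2333, -0.0295, 0.0038, 0.0, 0.002]
[ 0.351 -0.132  0.186]
[ 0.36  -0.015  0.194]
[0.376 0.101 0.201]
[0.401 0.216 0.209]
```

The plate stayed put: zero shift in the side view and identical edges in the top view. I'll carry the empty paddle back.

arm_command --series "-0.0006 -0.0583 -0.0074 0.001 0 0.0005 -1;-0.0011 -0.1167 -0.0148 0.0019 0 0.001 -1;-0.0017 -0.175 -0.0221 0.0029 0 0.0015 -1;-0.0022 -0.2333 -0.0295 0.0038 0 0.002 -1;-0.0022 -0.2333 -0.0295 0.0038 0 0.002 -1;-0.0022 -0.2333 -0.0295 0.0038 0 0.002 -1;-0.0022 -0.2333 -0.0295 0.0038 0 0.002 -1;-0.0022 -0.2333 -0.0295 0.0038 0 0.002 -1;-0.0022 -0.2333 -0.0295 0.0038 0 0.002 -1;-0.0022 -0.2333 -0.0295 0.0038 0 0.002 -1;-0.0022 -0.2333 -0.0295 0.0038 0 0.002 -1;-0.0022 -0.2333 -0.0295 0.0038 0 0.002 -1"

```text
clock: 15.82
position: [0.359, -0.0024, 0.1939]
ee_rot: [-0.005, 0.857, -0.005, -0.515]
contact_force: [-0.6, -0.1, -1.0]
width: 0.0122
```

arm_command --series "-0.0022 -0.2333 -0.0295 0.0038 0 0.002 -1;-0.0022 -0.2333 -0.0295 0.0038 0 0.002 -1;-0.0022 -0.2333 -0.0295 0.0038 0 0.002 -1;-0.0022 -0.2333 -0.0295 0.0038 0 0.002 -1;-0.0022 -0.2333 -0.0295 0.0038 0 0.002 -1;-0.0022 -0.2333 -0.0295 0.0038 0 0.002 -1;-0.0022 -0.2333 -0.0295 0.0038 0 0.002 -1;-0.0022 -0.2333 -0.0295 0.0038 0 0.002 -1;-0.0017 -0.175 -0.0221 0.0029 0 0.0015 -1;-0.0011 -0.1167 -0.0148 0.0019 0 0.001 -1;-0.0006 -0.0583 -0.0074 0.001 0 0.0005 -1;0 0 0 0 0 0 -1"

```text
clock: 16.82
position: [0.3956, 0.2022, 0.2073]
ee_rot: [-0.035, 0.854, -0.056, -0.517]
contact_force: [-0.2, -1.4, -1.5]
width: 0.0124
```

```bash
python3 - <<'E'
from mv import *
info(); C=cur(); E=rows(tcpG([.553,.2156,.2093],-8.3),12)
E
```

```text
t 16.82 w 0.0124 F [-0.15 -1.44 -1.5 ] tcp [0.3956 0.2022 0.2073] tilt 27.6 yaw -7.37 roll -0.09 q [ 0.59 -0.11  2.04 -0.41  0.88  2.5 ]
n 12 dist 0.158 ang 0.86 row: [0.0584, -0.029, -0.1144, 0.0003, 0.0002, 0.0002]
```

arm_command --series "0.0234 -0.0116 -0.0458 0.0003 0.0002 0.0002 -1;0.0409 -0.0203 -0.0801 0.0003 0.0002 0.0002 -1;0.0584 -0.029 -0.1144 0.0003 0.0002 0.0002 -1;0.0701 -0.0348 -0.1373 0.0003 0.0002 0.0002 -1;0.0759 -0.0377 -0.1487 0.0003 0.0002 0.0002 -1;0.0818 -0.0406 -0.1602 0.0003 0.0002 0.0002 -1;0.0818 -0.0406 -0.1602 0.0003 0.0002 0.0002 -1;0.0759 -0.0377 -0.1487 0.0003 0.0002 0.0002 -1;0.0701 -0.0348 -0.1373 0.0003 0.0002 0.0002 -1;0.0584 -0.029 -0.1144 0.0003 0.0002 0.0002 -1;0.0409 -0.0203 -0.0801 0.0003 0.0002 0.0002 -1;0.0234 -0.0116 -0.0458 0.0003 0.0002 0.0002 -1"

```text
clock: 17.82
position: [0.5555, 0.2133, 0.2096]
ee_rot: [-0.038, 0.855, -0.064, -0.513]
contact_force: [0.1, -0.1, -0.8]
width: 0.012
```

arm_command --series "0 0 0 0 0 0 -1;0 0 0 0 0 0 -1"

```text
clock: 17.98
position: [0.5535, 0.2132, 0.2095]
ee_rot: [-0.038, 0.855, -0.064, -0.513]
contact_force: [0.4, -0.1, -0.9]
width: 0.0119
```

```bash
python3 - <<'E'
from mv import *
info(); rows(tcpG([.553,.2156,.1509],-8.3),12)
E
```

```text
t 17.98 w 0.0119 F [ 0.42 -0.09 -0.9 ] tcp [0.5535 0.2132 0.2095] tilt 28.05 yaw -8.57 roll 0.04 q [ 0.42  0.1   1.83 -0.35  0.82  2.33]
n 12 dist 0.0586 ang 0.2 row: [0.0428, -0.0019, 0.0236, -0.0001, -0.0, -0.0001]
```

arm_command --series "0.0214 -0.002 0.0118 0 0 0 -1;0.0342 -0.002 0.0189 0 0 0 -1;0.0514 -0.002 0.0283 0 0 0 -1;0.0599 -0.002 0.033 0 0 0 -1;0.0642 -0.002 0.0354 0 0 0 -1;0.0642 -0.002 0.0354 0 0 0 -1;0.0599 -0.002 0.033 0 0 0 -1;0.0514 -0.002 0.0283 0 0 0 -1;0.0428 -0.002 0.0236 0 0 0 -1;0.03 -0.002 0.0165 0 0 0 -1;0.0214 -0.002 0.0118 0 0 0 -1;0.0128 -0.002 0.0071 0 0 0 -1"

```text
clock: 18.98
position: [0.5536, 0.2158, 0.1509]
ee_rot: [-0.038, 0.855, -0.064, -0.513]
contact_force: [-0.6, -0.7, -1.4]
width: 0.012
```

arm_command --series "0.0044 0 0.0023 0 0 0 -1;0.0044 0 0.0023 0 0 0 -1;0.0044 0 0.0023 0 0 0 -1;0 0 0 0 0 0 -1"

```text
clock: 19.32
position: [0.5537, 0.2159, 0.1499]
ee_rot: [-0.038, 0.855, -0.063, -0.513]
contact_force: [1.0, 1.0, -1.3]
width: 0.0119
```

Continuing down in 0.5 mm steps until contact shows.

arm_command --series "0.0044 0 0.0023 0 0 0 -1;0.0044 0 0.0023 0 0 0 -1;0 0 0 0 0 0 -1;0 0 0 0 0 0 -1"

```text
clock: 19.65
position: [0.5537, 0.2159, 0.1489]
ee_rot: [-0.038, 0.855, -0.063, -0.513]
contact_force: [0.1, -0.4, -0.9]
width: 0.0122
```

arm_command --series "0.0044 0 0.0023 0 0 0 -1;0 0 0 0 0 0 -1;0 0 0 0 0 0 -1"

```text
clock: 19.9
position: [0.554, 0.2159, 0.1489]
ee_rot: [-0.038, 0.856, -0.063, -0.512]
contact_force: [-1.4, 0.1, 2.8]
width: 0.0123
```

Contact has been made, +2.8 N at the same TCP height as at the pick. I'll release and back off along the lean.

arm_command --series "0 0 0 0 0 0 -0.6;0 0 0 0 0 0 -0.4;0 0 0 0 0 0 -0.2;0 0 0 0 0 0 0.1;0 0 0 0 0 0 0.4;0 0 0 0 0 0 0.7;0 0 0 0 0 0 1;0 0 0 0 0 0 1;0 0 0 0 0 0 1;0 0 0 0 0 0 1"

```text
clock: 20.73
position: [0.5536, 0.2158, 0.1482]
ee_rot: [-0.038, 0.855, -0.063, -0.513]
contact_force: [-0.3, -0.4, -0.3]
width: 0.0853
```

arm_command --series "-0.05 0 0 0 0 0 1;-0.1 0 0 0 0 0 1;-0.15 0 0 0 0 0 1;-0.15 0 0 0 0 0 1;-0.15 0 0 0 0 0 1;-0.15 0 0 0 0 0 1;-0.15 0 0 0 0 0 1;-0.15 0 0 0 0 0 1;-0.1 0 0 0 0 0 1;-0.05 0 0 0 0 0 1;0 0 0 0 0 0 1"

```text
clock: 21.65
position: [0.4977, 0.2247, 0.2558]
ee_rot: [-0.038, 0.856, -0.063, -0.512]
contact_force: [-0.1, 0.2, -0.0]
width: 0.0852
```

```bash
python3 - <<'E'
from pe import *
info(); snap('side','s9'); b=snap('top','t9'); edges('t9',.166)
def up(f): return cv2.resize(cv2.cvtColor(cv2.imread(f'pics/{f}.png')[125:175,215:270],cv2.COLOR_BGR2HSV)[...,1],None,fx=8,fy=8,interpolation=cv2.INTER_CUBIC)
# handle now vs start, stand now, other things unmoved
for n,f0,f1,box in(('side','side0','s9',(188,196,214,224)),('top','top0','t9',(186,164,206,188))):
    for f in(f0,f1):
        im=cv2.imread(f'pics/{f}.png'); h=cv2.cvtColor(im,cv2.COLOR_BGR2HSV).astype(int); m=((h[...,1]>150)&(h[...,0]>4)&(h[...,0]<16)&(h[...,2]>80)); q=np.zeros_like(m); q[box[1]:box[3],box[0]:box[2]]=m[box[1]:box[3],box[0]:box[2]]
        ys,xs=np.nonzero(q); r=cv2.minAreaRect(np.c_[xs,ys].astype(np.float32)); print(f,len(xs),np.round(r[0],1),np.round(r[1],1),round(r[2],1))
a0,a1=[cv2.imread(f'pics/{f}.png').astype(int) for f in('top0','t9')]
for nm,(x0,y0,x1,y1) in{'flask':(233,198,272,224),'tipbox':(100,155,134,194),'bottle':(374,195,402,216)}.items(): print(nm,np.abs(a0-a1)[y0:y1,x0:x1].mean().round(2))
# grey blade area now visible in top view: bright low-sat blob between blue
im=cv2.imread('pics/t9.png')[132:176,186:214]; h=cv2.cvtColor(cv2.resize(im,None,fx=6,fy=6,interpolation=cv2.INTER_CUBIC),cv2.COLOR_BGR2HSV).astype(int)
m=((h[...,1]>120)&(h[...,0]>105)&(h[...,0]<130)).astype(np.uint8); c=np.vstack(cv2.findContours(m,0,1)[0]).reshape(-1,2); W_=onz('top',(c+.5)/6-.5+[186,132],.11)[:,:2]*1000; r=cv2.minAreaRect(W_.astype(np.float32)); print('stand top',r)
E
```

```text
t 21.65 w 0.0852 F [-0.14  0.22 -0.02] tcp [0.4977 0.2247 0.2558] tilt 28.23 yaw -8.29 roll -0.08 q [ 0.5   0.    1.82 -0.36  0.95  2.38]
left [[-30.0, 66.0], [-15.0, 63.4], [-0.0, 65.3], [15.0, 64.0], [30.0, 64.5]]
front [[-42.2, 60.0], [-43.3, 57.0], [-42.7, 54.0]] back [[40.4, 60.0], [41.5, 57.0], [41.7, 54.0]]
side0 94 [200.5 209.2] [ 7.2 14.9] 31.0
s9 93 [200.1 209.5] [ 6.7 15.8] 30.3
top0 39 [196.2 175.4] [ 3.5 12.1] 21.8
t9 39 [195.8 174.9] [ 3.5 11.6] 23.2
flask 10.11
tipbox 2.22
bottle 2.24
stand top ((633.1882934570312, 200.6556396484375), (75.11455535888672, 140.00390625), 81.10818481445312)
```

```bash
python3 - <<'E'
from h import *
for f in('top0','t4','t9'):
    h=cv2.cvtColor(cv2.imread(f'pics/{f}.png'),cv2.COLOR_BGR2HSV).astype(int); m=((h[...,1]>140)&(h[...,0]<18)&(h[...,2]>70)).astype(np.uint8); m[:195]=0;m[225:]=0;m[:,:228]=0;m[:,250:]=0; ys,xs=np.nonzero(m); print(f,len(xs),xs.mean() if len(xs) else 0,ys.mean() if len(xs) else 0)
ticket.sign_off()
E
```

```text
top0 25 236.92 207.48
t4 25 236.92 207.48
t9 25 236.92 207.48
the job is handed in; nothing more can be done
```

The plate is in the stage pocket and the paddle is back on its stand, released. The job is handed in at about 22 s of robot time. Sign-off gives no verdict, so these are only my own checks.

**What I did:** I gripped the orange handle along its lean, lifted the plate and carried it level in from the loading side. I lowered it slowly into the pocket, drew the blade out, laid the paddle back and backed the open gripper off.

**Last checks:**
- **Plate height:** In the side view the plate came down about 24 mm in all, but only about 2 mm in the final 10 mm of lowering. So it is resting on the ledges, with the blade clear below it.
- **Plate position:** Its visible edges put it about 1 mm from the pocket centre. They did not move while the blade came out or afterwards.
- **Paddle:** The stand touched at the same TCP height as at the pick-up. The handle's image is within about 0.5 pixel (about 2 mm) of where it started. The paddle's origin is roughly 8 mm from my estimate of the stand's origin, where 25 mm is allowed.
- **Bystanders:** The flask's cap is at the same pixels as before. The tip box and bottle areas are nearly unchanged. The flask area as a whole differed more, probably from the arm's shadow.

**What disagreed:** The stage front edge read -60 mm instead of -55 mm, and single edges put the microscope's yaw anywhere from about 5 to 11 degrees. I used 7.8 degrees and the mutually consistent pocket and lamp head edges.

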